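# Load the tape dispenser and hold its sprung cover at the threading tab

## Robot

A 6-joint arm with a two-finger parallel gripper is mounted at the origin on a cart in front of the work surface, level with it; the furniture and walls round the work are solid. World frame = base frame: x ahead of the robot, y to its left, z up, the work surface at z = 0. Lengths are in mm, angles in rad, forces in N, time in s.
With the tool pointing down it reaches from about 400 to 925 mm from the base axis. Payload 3.4 kg.
Tool frame: the origin (TCP) lies between the finger pads; the fingertips stand 8 mm ahead of it and the grasp point (between the pads) lies 11 mm behind it; z points along the fingers, y is the line along which they close (so a half turn about z gives the same grasp; the last joint's range is limited). The gripper opens to 85 mm and grips with 20 to 120 N. Pads are 22 mm wide; open, the fingers measure 114 mm over their backs; the gripper's body (76 mm by 85 mm) begins 54 mm behind the grasp point. The pads swing forward as they close: fully open they stand 13 mm farther back than shut.
Start: joints at [-1.337, 0.307, 1.506, -0, 1.328, -0.073], TCP at [173.631, -548.164, 239.305] pointing down, gripper open.
Joint ranges: [-3.12, 3.12], [-1.05, 2.28], [0.14, 2.33], [-1.42, 4.57], [0.1, 2.73], [-2.68, 2.68]. Speed limits (rad/s): [2.57, 2.57, 3.14, 3.14, 3.14, 3.14].

## Interface

Orientations are given as a rotation vector (axis times angle).
In Python, from workcell import state, capture, finish_job, cut_out, spot_point gives the robot as it stands. The module is installed in compiled form; this text tells all that it offers.
- The arm moves only by the tool servo_tool, never from a script. Its argument "targets" is text: rows parted by semicolons, each of 7 numbers parted by spaces: the shift along the tool's x, y, z scaled (see below), then the turn, a rotation vector about the tool's x, y, z scaled (see below), then the gripper command: -1 is fully open, 1 is shut, values between are in proportion. A call has 1 to 8 rows; each row shifts and turns the commanded pose from where the row before left it, along the tool's axes as they then stand; what a row does not reach is not made up. The controller multiplies each number of a shift by 50 mm and each number of a turn by 0.08 rad. A row lasts 1/10 s, in which the tool goes at most 50 mm and 8.59 degrees, less where a joint would pass 70% of its speed; a pose out of reach is approached as far as the arm can. A call with a number of a shift or a turn outside -1 to 1 is refused whole. A call with a gripper value outside its range is refused whole. The fingers move at their own pace and stop on an object; "grip_force" is the grip in N (left out, the last holds). Time passes only in rows, so rows that do not move let the fingers close. It gives the time, the measured TCP pose, the force, the opening and the grip force at its end, in the units of the state.
- state(): the state, without advancing time (a new reading comes with each control period).
- capture(name): name is "side" or "top" or "wrist"; returns a dict with "img" (400x640x3 uint8, red, green, blue), "z_map" (400x640 float32, mm along the optical axis (not along the pixel's ray), 0 where there is no reading), "intrinsics" (3x3 intrinsics, pixels), "position" and "attitude" of the camera in the world; the wrist camera has in their place "T_tool_cam" (4x4, takes a point from camera to tool coordinates, whose origin is the TCP and whose axes are the flange's). Camera axes: x right, y down, z forward; pixel columns grow to the right and rows downward; lengths in mm; the calibration is good to about 2 mm. A picture is of the moment at which its call begins: read the wrist's pose just before it.
- finish_job(): hands the job in; it is judged then, once.
Trained networks look in a picture, given as the dict that the camera call returned (one of the last four; its "shot" number tells which), for a name from the list of things; names that differ only in an ending like _2 or _b are one class to them, and where a whole thing is asked for, a point or a joint stands for the part that bears it (a point fixed in the world has none). Each returns a list of dicts, best first, with "score" (0 to 1); they miss things now and then, are a little off and sometimes report something else, mostly with a low value. They report only what shows in the picture. A call takes as long as a camera call. They do not tell look-alikes from the thing itself.
- cut_out(thing, picture): "region" (400x640 bool, what is visible of it).
- spot_point(thing, picture): "xyz" ([x, y, z] in mm, in the coordinates of the camera as it stood for that picture, good to about 4 mm: a listed point, or the origin of a listed thing).
The state is a dict: "time": time; "q": joint angles; "qvel": joint speeds; "effort": joint torques, N m; "tool_pos": TCP position; "ee_rot": TCP orientation; "contact_force": force on the tool from outside, world axes, zero at the start; "ft_torque": the same for the moment, N m; "grip_width": finger opening in mm; "grasp_force": force on a finger pad.
Only numpy, scipy, OpenCV 4.12 (cv2) and the standard library are available. Lean on these libraries where they do the work, as an engineer would, in place of code of your own. Each camera call takes 0.05 s, during which the arm holds its last target. There are 200 camera calls.

## Task

Load the bench tape dispenser: put the blue spacer ring on its upright spindle first and the tape roll on top of it, each pushed fully home and let go. Then lift the sprung cover of the feed head until the red pointer on its corner stands at the yellow tab on the quadrant, without shifting the tab, and finish while still holding the cover there, so that a workmate can thread the tape; leave the other things on the table where they are.

Things in the scene. Friction and masses are not known exactly. Their poses are not given: they have to be found in the camera images.
- spacer_mid (a point): Blue plastic spacer ring, outside diameter 54 mm, bore 27 mm, 14 mm high, 40 g, lying flat on the table. The point is the centre of the ring, half-way up (7 mm above its underside); z is the ring's axis. Mind the fixed bag-taping machine: its belt stands 0.25 m high left of the rings, and its reel hangs over the table behind them, x 0.51 to 0.54, y -0.07 to 0.12, from z = 0.47 up: carry low there.
- roll_mid (a point): Small tape roll, cream tape on a brown core, outside diameter 62 mm, bore 27 mm, 22 mm high, about 60 g, lying flat on the table. The point is the centre of the ring, half-way up (11 mm above its underside); z is its axis.
- dispenser: Bench tape dispenser, fixed to the table; place and yaw vary. Grey base plate 140 (x) x 245 (y) x 12 mm; origin under it, near the centre; z up, x towards the back (hinge side), y from the white feed head towards the spindle. Head, guide pin and quadrant stay 65 mm or more from the spindle's axis.
- spindle_seat (a point): Foot of the dispenser's upright steel spindle, on its axis, on the face of the aluminium seat disc (66 mm across, 16 mm above the table). Spindle 23 mm in diameter, ending 53 mm above this point, the top 11 mm tapered to 12 mm. Axes as the dispenser's. Fully home, the spacer's centre is 7 mm and the roll's, on the spacer, 25 mm above this point.
- cover_bar (a point): Middle of the black bar handle on the feed head's cover: round bar, 10 mm in diameter, along y of the dispenser, 62 mm free between its posts, 28 mm free between bar and cover. The point is on the bar's axis and moves with the cover; shut, it is 106 mm above the table.
- cover_hinge (a point): Middle of the cover's hinge axis, 66 mm above the table, at the back of the feed head; the axis runs along y of the dispenser. The cover shut is a level plate that reaches 120 mm from here to the front (-x); the bar's middle is 100 mm in front of, 40 mm above and 12 mm aside (-y) of this point when shut.
- cover (a joint): Opening angle of the cover in rad: 0 shut, growing as its front edge rises, up to 1.1. A coil spring always pulls it shut: about 5 N upward at the bar starts it and about 6.5 N along the arc holds it at 0.5 rad; it snaps shut when let go.
- tab (a joint): Angle of the yellow threading tab about the same hinge axis, in rad, on the same scale as the cover: the pointer stands at the middle of the tab when the cover's angle equals this value. Set differently each time, from 0.35 to 0.65; clamped stiffly.
- cover_pointer (a point): Tip of the red pointer, a 3 mm thick blade on the front corner of the cover towards the spindle, 128 mm from the hinge axis.
- tab_mark (a point): Middle of the yellow tab (16 mm wide along the arc, 34 mm long) on the steel quadrant, 128 mm from the hinge axis, where the pointer's tip has to stand. The quadrant plate stands beside the cover on the spindle side, up to 170 mm above the table, its face 69 mm from the middle of the bar (in y of the dispenser): pass over or keep clear of it.
- thumb_wax: Round white tub, 49 mm across, 22 mm high; bystander. Origin at its underside.
- glue_stick: White glue stick standing upright, 26 mm across, 88 mm high; bystander. Origin at its underside.
There are look-alikes about, which are no part of the job. Of the things that look like the part that bears spacer_mid, the smaller one is meant.

How it is judged:
By the outcome, as a careful person would: the job done as asked, in the order asked, and still so for the second after the job is handed in, while the arm keeps its last pose, push and grip.
It also fails if it takes over 61 s, if anything falls off the work surface, if the arm or the gripper's body presses on something with over 40 N, if the wrist force passes 120 N, or if a joint passes its speed limit or range.

## Working session

There is one attempt and no reset: what is moved stays moved. The work goes in short steps, Python scripts to look and compute and a tool call to move; the robot and the scene stay as the last step left them, time stands still between calls to the robot, and variables do not carry over. Pictures are saved under pics/ and viewed, at most 10 in all, crops included, and the job is handed in when it is done.

Besides the shell and the picture viewer there is one more tool, called after "Request:" in YAML: its name, and indented under it one key for each argument. servo_tool: Moves the arm, as the interface text tells. Its arguments: {"type":"object","properties":{"targets":{"type":"string"},"grip_force":{"type":"number"}},"required":["targets"]}

```bash
mkdir -p pics; cat > h.py <<'E'
import numpy as np, cv2
from scipy.spatial.transform import Rotation as R
from workcell import state, capture, finish_job, cut_out, spot_point
def rot(a):
    a=np.array(a,float)
    return a if a.shape==(3,3) else (R.from_rotvec(a).as_matrix() if a.size==3 else R.from_quat(a).as_matrix())
def cam(name):
    s=state(); p=capture(name)
    if 'T_tool_cam' in p:
        T=np.eye(4);T[:3,:3]=rot(s['ee_rot']);T[:3,3]=s['tool_pos'];T=T@np.array(p['T_tool_cam'])
    else:
        T=np.eye(4);T[:3,:3]=rot(p['attitude']);T[:3,3]=p['position']
    return p,T
def w(T,x): return T[:3,:3]@np.array(x)+T[:3,3]
def pts(p,T,m):
    v,u=np.nonzero(m&(p['z_map']>0)); z=p['z_map'][v,u].astype(float);K=np.array(p['intrinsics'])
    c=np.c_[(u-K[0,2])/K[0,0]*z,(v-K[1,2])/K[1,1]*z,z]
    return c@T[:3,:3].T+T[:3,3]
def proj(p,T,x):
    c=T[:3,:3].T@(np.array(x)-T[:3,3]);q=np.array(p['intrinsics'])@c;return q[:2]/q[2]
def save(p,n): cv2.imwrite('pics/'+n,p['img'][...,::-1])
E
python3 - <<'E'
from h import *
np.set_printoptions(precision=1,suppress=True)
s=state();print({k:np.round(v,3) for k,v in s.items()})
for c in ['top','side']:
    p,T=cam(c);save(p,c+'0.png');print(c,{k:v for k,v in p.items() if k in('position','attitude')})
    for n in ['spacer_mid','roll_mid','spindle_seat','cover_bar','cover_hinge','cover_pointer','tab_mark','dispenser','thumb_wax','glue_stick']:
        print(n,[(round(d['score'],2),w(T,d['xyz']),proj(p,T,w(T,d['xyz']))) for d in spot_point(n,p)[:4]])
E
```

```text
{'time': np.float64(0.0), 'q': array([-1.3,  0.3,  1.5,  0. ,  1.3, -0.1]), 'qvel': array([-0., -0.,  0., -0.,  0.,  0.]), 'effort': array([ -0. , -45.8, -25.2,  -0. ,   0. ,   0. ]), 'tool_pos': array([ 173.5, -547.5,  238.4]), 'ee_rot': array([-3.1, -0.5,  0. ]), 'contact_force': array([ 0.7, -0. , -0.4]), 'ft_torque': array([ 0.1,  0. , -0. ]), 'grasp_force': np.float64(0.0), 'grip_width': np.float64(85.65)}
top {'position': array([431.3, -44.6, 980.8]), 'attitude': array([-2.2,  2.1, -0.1])}
spacer_mid [(0.65, array([457.4, 197.5,   7.9]), array([221.9, 227.9])), (0.56, array([436.3, -36.5,   7.9]), array([326. , 240.1]))]
roll_mid [(0.72, array([427.2,  82.1,   7. ]), array([272.8, 242.8]))]
spindle_seat [(0.77, array([ 408.7, -232.1,   18.3]), array([414.8, 255. ]))]
cover_bar [(0.93, array([ 564.8, -248.7,  103.8]), array([431.8, 179.1]))]
cover_hinge []
cover_pointer [(0.61, array([ 497.8, -286.2,   67.1]), array([445.5, 213.7]))]
tab_mark [(0.65, array([ 499.9, -279.2,  110.8]), array([447.8, 211.1]))]
dispenser [(0.8, array([ 489.1, -214.1,   -1.9]), array([405.3, 218.7]))]
[... 597 characters left out ...]
6, array([ 568.7, -253.6,  105.2]), array([383.4, 272.2]))]
cover_hinge [(0.73, array([ 553.7, -155.7,   65.2]), array([362.2, 248.4]))]
cover_pointer [(0.78, array([ 498. , -281.4,   71.5]), array([347.9, 301.5]))]
tab_mark [(0.68, array([ 496.3, -276.8,  111.7]), array([346.8, 285.9])), (0.68, array([ 409.6, -229.2,   20.6]), array([298.1, 300.7]))]
dispenser [(0.86, array([ 490.9, -209.4,   -2.9]), array([337.1, 293.7]))]
thumb_wax [(0.8, array([557.8,   3.8,  -4.7]), array([348.4, 220.2])), (0.21, array([ 550.3, -156.9,   63.4]), array([360.7, 249.6]))]
glue_stick [(0.71, array([ 499.4, -281.7,   72.3]), array([348.7, 301.2])), (0.62, array([556.8, 126.7,   0.2]), array([339.2, 188.5]))]
```

View pics/top0.png

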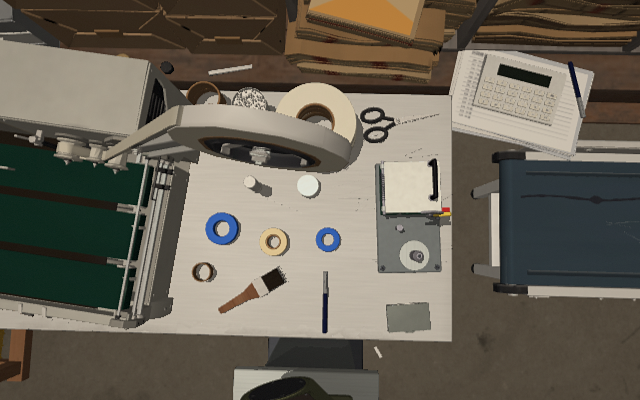

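View pics/side0.png

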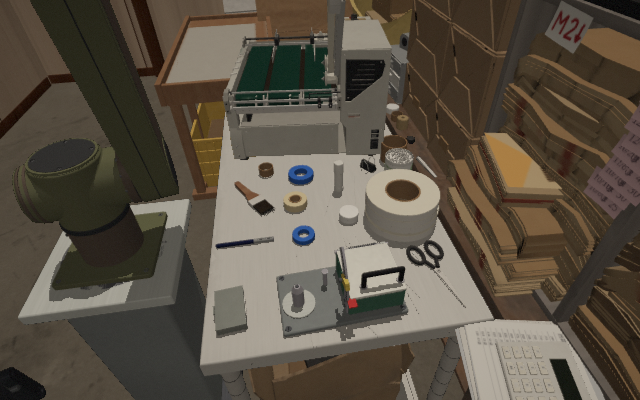

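```bash
python3 - <<'E'
from h import *
np.set_printoptions(precision=1,suppress=True)
for c in ['top','side']:
    p,T=cam(c)
    for n in ['spacer_mid','roll_mid','thumb_wax','cover_bar','tab_mark']:
        for d in cut_out(n,p)[:3]:
            P=pts(p,T,d['region']);zt=np.percentile(P[:,2],90);Q=P[abs(P[:,2]-zt)<4]
            r=cv2.minAreaRect(Q[:,:2].astype(np.float32))
            print(c,n,round(d['score'],2),'ztop',zt,'rect',np.array(r[0]),np.array(r[1]),r[2],len(Q))
print(rot(state()['ee_rot']))
p,T=cam('wrist');print(np.array(p['T_tool_cam']))
E
```

```text
top spacer_mid 0.97 ztop 20.549905788544606 rect [458.2 196.8] [69.5 66.3] 43.97053527832031 504
top spacer_mid 0.69 ztop 24.002236049771785 rect [557.9   8.2] [47.3 45.8] 46.18947219848633 325
top spacer_mid 0.56 ztop 15.76638715430703 rect [439.9 -39.8] [50.9 51.1] 1.799164891242981 295
top roll_mid 0.69 ztop 23.371091677885648 rect [430.2  80.9] [59.3 59.6] 1.6457414627075195 438
top thumb_wax 0.89 ztop 24.00629471693535 rect [557.9   8.2] [47.3 45.8] 46.18947219848633 325
top cover_bar 0.64 ztop 75.17271797132534 rect [ 553.  -218.6] [109.7 131.9] 4.246264457702637 1656
top tab_mark 0.57 ztop 121.39472922446996 rect [ 494.3 -270.7] [ 6.1 14.8] 0.890813410282135 20
side spacer_mid 0.79 ztop 21.239172730628137 rect [458.1 194.7] [70.5 64.4] 45.662471771240234 215
side spacer_mid 0.75 ztop 16.263906744786915 rect [439.6 -40.2] [53.4 50.9] 64.10530853271484 225
side roll_mid 0.64 ztop 123.37618432402203 rect [ 494.1 -274.1] [ 6.4 16.7] 8.037768363952637 32
side roll_mid 0.55 ztop 24.0303168207161 rect [431.2  76.9] [58.8 58.3] 37.160987854003906 244
side thumb_wax 0.52 ztop 24.423002106826083 rect [558.    6.7] [48.4 47.2] 81.68177795410156 217
side thumb_wax 0.5 ztop 88.64631827568431 rect [554.1 123.3] [22.4 23.3] 80.22848510742188 55
side cover_bar 0.69 ztop 100.69551930664369 rect [ 567.3 -257.4] [81.5  8.5] 0.19162249565124512 35
[[ 1.   0.3 -0. ]
 [ 0.3 -1.  -0. ]
 [-0.   0.  -1. ]]
[[   0.    -1.    -0.3   69.9]
 [   1.     0.    -0.    -0.4]
 [   0.    -0.3    1.  -135.1]
 [   0.     0.     0.     1. ]]
```

The top view shows the small blue ring at about (327,239), the roll at (273,242), the spindle at (415,255), and the bar at (433,180). The larger look-alike ring is at (222,228). The side view agrees. I'll turn the tool to yaw 90° first.

Request:
servo_tool:
  targets: "0 0 0.1 0 0 -1 -1;0 0 0.1 0 0 -1 -1;0 0 0.1 0 0 -1 -1;0 0 0.1 0 0 -1 -1;0 0 0.1 0 0 -1 -1;0 0 0.1 0 0 -1 -1;0 0 0.1 0 0 -1 -1;0 0 0.1 0 0 -1 -1"

```text
time: 2.55
tool_pos: [173.6, -548.2, 199.1]
ee_rot: [-2.794, -1.437, -0.0]
contact_force: [0.4, -0.3, -1.7]
grip_width: 85.7
grasp_force: 0.0
```

Request:
servo_tool:
  targets: "0 0 0.1 0 0 -1 -1;0 0 0.1 0 0 -1 -1;0 0 0.1 0 0 -1 -1;0 0 0.1 0 0 -1 -1;0 0 0.1 0 0 -1 -1;0 0 0.1 0 0 -1 -1;0 0 0 0 0 -1 -1;0 0 0 0 0 -1 -1"

```text
time: 3.35
tool_pos: [173.6, -548.1, 169.1]
ee_rot: [-2.2, -2.243, -0.0]
contact_force: [0.3, -0.1, 0.2]
grip_width: 85.5
grasp_force: 0.0
```

Request:
servo_tool:
  targets: "0.84 0.46 0 0 0 0 -1;0.84 0.46 0 0 0 0 -1;0.84 0.46 0 0 0 0 -1;0.84 0.46 0 0 0 0 -1;0.84 0.46 0 0 0 0 -1;0.84 0.46 0 0 0 0 -1;0.84 0.46 0 0 0 0 -1;0.84 0.46 0 0 0 0 -1"

```text
time: 4.15
tool_pos: [353.0, -207.8, 169.7]
ee_rot: [2.203, 2.238, 0.0]
contact_force: [1.0, -0.4, -0.6]
grip_width: 85.4
grasp_force: 0.0
```

Request:
servo_tool:
  targets: "0.84 0.46 0 0 0 0 -1;0.84 0.46 0 0 0 0 -1;0.84 0.46 0.4 0 0 0 -1;0.84 0.46 0.4 0 0 0 -1;0 0 0.4 0 0 0 -1"

```text
time: 4.65
tool_pos: [443.5, -38.5, 110.9]
ee_rot: [2.195, 2.244, 0.006]
contact_force: [-0.7, -1.2, -0.2]
grip_width: 85.4
grasp_force: 0.0
```

```bash
cat > look.py <<'E'
from h import *
import sys
np.set_printoptions(precision=1,suppress=True)
p,T=cam('wrist');print(np.array(state()['tool_pos']));save(p,sys.argv[1])
for n in sys.argv[2:]:
    print(n,[(round(d['score'],2),w(T,d['xyz'])) for d in spot_point(n,p)[:3]])
    for d in cut_out(n,p)[:2]:
        P=pts(p,T,d['region']);zt=np.percentile(P[:,2],90);Q=P[abs(P[:,2]-zt)<4]
        r=cv2.minAreaRect(Q[:,:2].astype(np.float32));c=cv2.minEnclosingCircle(Q[:,:2].astype(np.float32))
        print(round(d['score'],2),'ztop',zt,'rect',np.array(r[0]),np.array(r[1]),r[2],'circ',np.array(c[0]),c[1])
E
python3 look.py w1.png spacer_mid
```

```text
[439.7 -39.9 108. ]
spacer_mid [(0.77, array([436.5, -38.7,   7. ]))]
0.77 ztop 15.083380907839606 rect [438.3 -38.4] [53.  52.2] 44.640655517578125 circ [438.7 -38.9] 26.925689697265625
```

Request:
servo_tool:
  targets: "0.02 -0.02 0.6 0 0 0 -1;0 0 0.6 0 0 0 -1;0 0 0.5 0 0 0 -1;0 0 0.34 0 0 0 -1;0 0 0 0 0 0 -0.2"

```text
time: 5.3
tool_pos: [437.9, -43.0, 8.1]
ee_rot: [-2.205, -2.235, 0.003]
contact_force: [0.3, -0.2, 0.7]
grip_width: 72.9
grasp_force: 0.0
```

Request:
servo_tool:
  targets: "0 0 0 0 0 0 1;0 0 0 0 0 0 1;0 0 0 0 0 0 1;0 0 0 0 0 0 1;0 0 0 0 0 0 1;0 0 0 0 0 0 1"
  grip_force: 30

```text
time: 5.9
tool_pos: [439.8, -42.7, 10.2]
ee_rot: [2.201, 2.238, 0.001]
contact_force: [-2.0, -4.3, 7.2]
grip_width: 52.7
grasp_force: 31.7
```

Request:
servo_tool:
  targets: "0 0 -0.4 0 0 0 1;0 0 -0.9 0 0 0 1;0 0 -0.9 0 0 0 1;-0.6 -0.3 0 0 0 0 1;-0.8 -0.3 0 0 0 0 1;0 0 0 0 0 0 1"

```text
time: 6.5
tool_pos: [409.4, -115.9, 120.3]
ee_rot: [2.205, 2.232, -0.0]
contact_force: [0.0, 1.0, -0.7]
grip_width: 52.5
grasp_force: 31.9
```

```bash
python3 - <<'E'
from h import *
np.set_printoptions(precision=1,suppress=True)
print(np.array(state()['tool_pos']))
for c in ['wrist','top','side']:
    p,T=cam(c)
    if c=='wrist': save(p,'w2.png')
    print(c,[(round(d['score'],2),w(T,d['xyz'])) for d in spot_point('spindle_seat',p)[:3]])
    P=pts(p,T,p['z_map']>0)
    near=np.hypot(P[:,0]-408.5,P[:,1]+229.5)<28
    Q=P[near&(P[:,2]>55)&(P[:,2]<80)];print(len(Q),Q.mean(0) if len(Q) else 0,Q.min(0) if len(Q) else 0,Q.max(0) if len(Q) else 0)
    near=np.hypot(P[:,0]-408.5,P[:,1]+229.5)<50
    Q=P[near&(P[:,2]>14.5)&(P[:,2]<22)]
    if len(Q): print('seat',len(Q),cv2.minEnclosingCircle(Q[:,:2].astype(np.float32)),np.median(Q[:,2]))
E
```

```text
[ 409.4 -115.9  120.3]
wrist [(0.89, array([ 411.6, -231.2,   16.4]))]
28 [ 409.5 -219.4   56.3] [ 403.6 -220.5   55.1] [ 414.6 -218.5   57.7]
seat 1816 ((408.9762878417969, -230.3223419189453), 32.94862747192383) 16.354937839781385
top []
0 0 0 0
seat 2 ((457.1224060058594, -235.11204528808594), 2.187391757965088) 14.973589247016832
side [(0.61, array([ 409.4, -231.9,   21. ]))]
113 [ 409.5 -235.3   64.6] [ 398.4 -242.8   55.1] [ 420.  -224.5   72.7]
seat 647 ((408.2711486816406, -229.7080078125), 49.72675323486328) 16.940223045860307
```

View pics/w2.png

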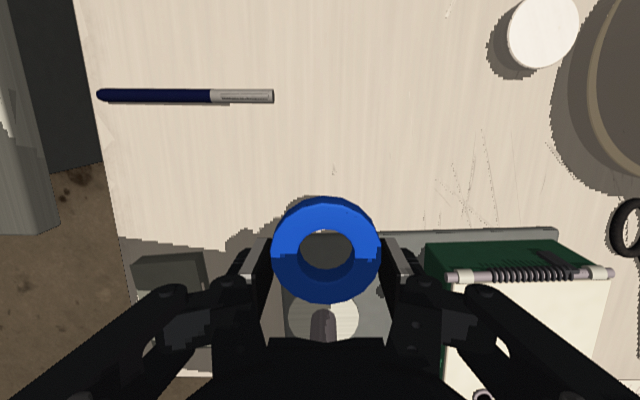

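The ring is held level at about (325,250), and the spindle shows behind it at (323,325). Next I'll measure the ring's offset from the TCP.

```bash
python3 look.py w3.png spacer_mid; python3 -c "
from h import *
p,T=cam('wrist');P=pts(p,T,p['z_map']>0)
Q=P[(np.hypot(P[:,0]-410,P[:,1]+230)<50)&(P[:,2]>14.5)&(P[:,2]<20)];print(cv2.minEnclosingCircle(Q[:,:2].astype(np.float32)))"
```

```text
[ 410.2 -111.5  118.7]
spacer_mid []
0.78 ztop 123.43810857450924 rect [ 410.2 -107.5] [53.5 52.9] 74.6688003540039 circ [ 410.3 -107.7] 27.1168270111084
0.56 ztop 72.72616343296893 rect [ 554.1 -198.7] [115.  103.9] 4.075400352478027 circ [ 552.7 -190.8] 68.68909454345703
((408.8334655761719, -229.43968200683594), 32.83848190307617)
```

Request:
servo_tool:
  targets: "-0.81 -0.02 0 0 0 0 1;-0.81 -0.02 0 0 0 0 1;-0.81 -0.02 0 0 0 0 1;0 0 0 0 0 0 1;0 0 0.4 0 0 0 1;0 0 0.4 0 0 0 1;0 0 0.3 0 0 0 1;0 0 0.2 0 0 0 1"

```text
time: 7.8
tool_pos: [408.4, -232.7, 52.6]
ee_rot: [-2.201, -2.238, 0.0]
contact_force: [-0.3, 0.3, -0.1]
grip_width: 52.7
grasp_force: 31.9
```

Request:
servo_tool:
  targets: "0 0 0.2 0 0 0 1;0 0 0.15 0 0 0 1;0 0 0.1 0 0 0 1;0 0 0.05 0 0 0 1;0 0 0.05 0 0 0 1;0 0 0 0 0 0 1"

```text
time: 8.4
tool_pos: [409.2, -234.1, 26.5]
ee_rot: [2.203, 2.239, 0.0]
contact_force: [0.2, 0.2, -0.4]
grip_width: 52.6
grasp_force: 31.9
```

Request:
servo_tool:
  targets: "0 0 0.03 0 0 0 1;0 0 0.03 0 0 0 1;0 0 0 0 0 0 1"

```text
time: 8.7
tool_pos: [409.3, -234.2, 26.1]
ee_rot: [2.202, 2.238, 0.001]
contact_force: [-4.5, 2.7, 28.0]
grip_width: 52.9
grasp_force: 34.2
```

Request:
servo_tool:
  targets: "0 0 -0.04 0 0 0 -0.6;0 0 0 0 0 0 -0.6;0 0 0 0 0 0 -0.6;0 0 0 0 0 0 -0.6;0 0 -0.5 0 0 0 -0.6;0 0 -0.9 0 0 0 -0.6;0 0 -0.4 0 0 0 -1;0 0 0 0 0 0 -1"

```text
time: 9.5
tool_pos: [411.0, -235.3, 117.9]
ee_rot: [2.199, 2.235, 0.002]
contact_force: [0.9, 0.7, -0.0]
grip_width: 85.5
grasp_force: 0.0
```

```bash
python3 look.py w4.png spacer_mid; python3 -c "
from h import *
p,T=cam('wrist');P=pts(p,T,p['z_map']>0)
Q=P[(np.hypot(P[:,0]-410,P[:,1]+230)<26)&(P[:,2]>18)&(P[:,2]<50)];print(np.percentile(Q[:,2],[10,50,90]))"
```

```text
[ 409.9 -234.5  116.3]
spacer_mid [(0.93, array([ 406.9, -231.5,   25.2]))]
0.94 ztop 31.141609525144776 rect [ 409.8 -229.8] [53.1 52.2] 89.13609313964844 circ [ 409.5 -229.9] 26.83806610107422
0.36 ztop 73.66417002573363 rect [ 505.2 -211.2] [205.2 121.2] 2.4846832752227783 circ [ 510.6 -225.3] 107.35433197021484
[29.23142551 30.3636675  31.56918039]
```

Request:
servo_tool:
  targets: "0.89 0.08 0 0 0 0 -1;0.89 0.08 0 0 0 0 -1;0.89 0.08 0 0 0 0 -1;0.89 0.08 0 0 0 0 -1;0.89 0.08 0 0 0 0 -1;0.89 0.08 0 0 0 0 -1;0.89 0.08 0 0 0 0 -1;0 0 0 0 0 0 -1"

```text
time: 10.5
tool_pos: [431.3, 82.6, 113.9]
ee_rot: [-2.195, -2.244, 0.001]
contact_force: [0.0, -0.8, 0.5]
grip_width: 85.5
grasp_force: 0.0
```

```bash
python3 look.py w5.png roll_mid
```

```text
[430.9  80.4 113.9]
roll_mid [(0.9, array([427.3,  78.2,   9.3]))]
0.69 ztop 22.874978950699415 rect [430.6  81.5] [60.4 60.8] 54.97492218017578 circ [430.3  81.3] 30.92207145690918
```

Request:
servo_tool:
  targets: "0.02 0 0.6 0 0 0 -1;0 0 0.6 0 0 0 -1;0 0 0.5 0 0 0 -1;0 0 0.34 0 0 0 -1;0 0 0 0 0 0 -0.3;0 0 0 0 0 0 -0.3"

```text
time: 11.25
tool_pos: [431.2, 77.6, 13.0]
ee_rot: [-2.205, -2.236, 0.003]
contact_force: [-1.6, -2.1, 4.3]
grip_width: 60.7
grasp_force: 31.9
```

Request:
servo_tool:
  targets: "0 0 0 0 0 0 1;0 0 0 0 0 0 1;0 0 0 0 0 0 1;0 0 0 0 0 0 1;0 0 0 0 0 0 1"
  grip_force: 30

```text
time: 11.75
tool_pos: [432.2, 79.1, 13.6]
ee_rot: [2.203, 2.239, 0.001]
contact_force: [-0.7, -0.3, -0.2]
grip_width: 61.0
grasp_force: 32.6
```

Request:
servo_tool:
  targets: "0 0 -0.4 0 0 0 1;0 0 -0.9 0 0 0 1;0 0 -0.9 0 0 0 1;-0.8 -0.09 0 0 0 0 1;-0.8 -0.09 0 0 0 0 1;-0.8 -0.09 0 0 0 0 1;-0.8 -0.09 0 0 0 0 1;-0.7 -0.09 0 0 0 0 1"

```text
time: 12.55
tool_pos: [412.2, -117.9, 123.5]
ee_rot: [2.203, 2.239, 0.0]
contact_force: [1.3, -0.6, -0.0]
grip_width: 60.8
grasp_force: 33.2
```

Request:
servo_tool:
  targets: "0 0 0 0 0 0 1;0 0 0 0 0 0 1"

```text
time: 12.75
tool_pos: [412.3, -116.8, 123.2]
ee_rot: [-2.206, -2.236, -0.0]
contact_force: [-0.2, -0.3, -0.3]
grip_width: 60.9
grasp_force: 33.2
```

```bash
python3 look.py w6.png roll_mid; python3 -c "
from h import *
p,T=cam('wrist');P=pts(p,T,p['z_map']>0)
Q=P[(np.hypot(P[:,0]-410,P[:,1]+230)<50)&(P[:,2]>14.5)&(P[:,2]<20)];print(len(Q),cv2.minEnclosingCircle(Q[:,:2].astype(np.float32)))
Q=P[(np.hypot(P[:,0]-410,P[:,1]+230)<40)&(P[:,2]>28)&(P[:,2]<33)];print(len(Q),cv2.minEnclosingCircle(Q[:,:2].astype(np.float32)))"
```

```text
[ 412.2 -116.   123.2]
roll_mid [(0.67, array([ 412.2, -115.7,  118.7]))]
0.77 ztop 132.91356211591358 rect [ 412.2 -113.3] [61.4 60.5] 71.40082550048828 circ [ 412.5 -113.4] 31.155494689941406
211 ((408.8150939941406, -230.10926818847656), 32.743228912353516)
771 ((409.39105224609375, -229.75405883789062), 26.702260971069336)
```

Request:
servo_tool:
  targets: "-0.78 -0.03 0 0 0 0 1;-0.78 -0.03 0 0 0 0 1;-0.77 -0.04 0 0 0 0 1;0 0 0 0 0 0 1;0 0 0.4 0 0 0 1;0 0 0.4 0 0 0 1;0 0 0.3 0 0 0 1;0 0 0.1 0 0 0 1"

```text
time: 13.75
tool_pos: [409.2, -231.6, 62.2]
ee_rot: [-2.2, -2.24, 0.001]
contact_force: [-1.1, -1.8, 0.1]
grip_width: 60.6
grasp_force: 33.2
```

Request:
servo_tool:
  targets: "0 0 0.15 0 0 0 1;0 0 0.1 0 0 0 1;0 0 0.06 0 0 0 1;0 0 0.04 0 0 0 1;0 0 0 0 0 0 1"

```text
time: 14.25
tool_pos: [409.4, -232.8, 45.8]
ee_rot: [-2.204, -2.239, -0.0]
contact_force: [0.6, -0.0, -0.6]
grip_width: 60.4
grasp_force: 33.2
```

Request:
servo_tool:
  targets: "0 0 0.04 0 0 0 1;0 0 0.03 0 0 0 1;0 0 0 0 0 0 1"

```text
time: 14.55
tool_pos: [409.7, -233.1, 43.1]
ee_rot: [2.203, 2.238, 0.0]
contact_force: [-0.4, 0.8, 7.2]
grip_width: 61.0
grasp_force: 33.8
```

Request:
servo_tool:
  targets: "0 0 0.02 0 0 0 1;0 0 0 0 0 0 1"

```text
time: 14.75
tool_pos: [409.7, -233.1, 43.0]
ee_rot: [2.203, 2.238, 0.0]
contact_force: [-2.6, 1.9, 16.2]
grip_width: 60.9
grasp_force: 34.6
```

Request:
servo_tool:
  targets: "0 0 -0.04 0 0 0 -0.75;0 0 0 0 0 0 -0.75;0 0 0 0 0 0 -0.75;0 0 -0.5 0 0 0 -0.75;0 0 -0.9 0 0 0 -0.75;0 0 -0.9 0 0 0 -0.75;0 0 -0.9 0 0 0 -0.75;0 0 -0.6 0 0 0 -0.75"

```text
time: 15.55
tool_pos: [410.2, -233.5, 236.2]
ee_rot: [2.201, 2.237, 0.001]
contact_force: [0.3, 0.5, -0.6]
grip_width: 74.6
grasp_force: 0.0
```

```bash
python3 look.py w7.png roll_mid
```

```text
[ 412.4 -234.9  240.3]
roll_mid [(0.73, array([ 409.5, -231.8,   41.3]))]
0.55 ztop 52.98466018333903 rect [ 409.8 -229.1] [60.5 60.7] 16.86308479309082 circ [ 409.8 -229.4] 30.869361877441406
```

Request:
servo_tool:
  targets: "0 0 0 0 0 1 0;0 0 0 0 0 1 0;0 0 0 0 0 1 0;0 0 0 0 0 1 0;0 0 0 0 0 1 0;0 0 0 0 0 1 0;0 0 0 0 0 1 0;0 0 0 0 0 1 0"

```text
time: 16.5
tool_pos: [408.3, -232.2, 231.0]
ee_rot: [-2.795, -1.426, 0.003]
contact_force: [0.1, -0.1, -0.5]
grip_width: 42.5
grasp_force: 0.0
```

Request:
servo_tool:
  targets: "0 0 0 0 0 1 0;0 0 0 0 0 1 0;0 0 0 0 0 1 0;0 0 0 0 0 1 0;0 0 0 0 0 1 0;0 0 0 0 0 1 0;0 0 0 0 0 1 0;0 0 0 0 0 1 0"

```text
time: 17.3
tool_pos: [408.3, -232.2, 231.0]
ee_rot: [-3.102, -0.474, 0.005]
contact_force: [0.0, -0.9, 0.3]
grip_width: 42.6
grasp_force: 0.0
```

Request:
servo_tool:
  targets: "0 0 0 0 0 1 0;0 0 0 0 0 1 0;0 0 0 0 0 1 0;0 0 0 0 0 0.8 0;0.6 0 0 0 0 0 0;0.6 0 0 0 0 0 0;0 0 0 0 0 0 0"

```text
time: 18.0
tool_pos: [472.2, -232.8, 231.2]
ee_rot: [-3.14, -0.006, 0.0]
contact_force: [-0.7, 0.2, 0.1]
grip_width: 42.9
grasp_force: 0.0
```

```bash
python3 look.py w8.png cover_bar cover_hinge cover_pointer tab_mark; python3 - <<'E'
from h import *
print(state()['ee_rot'],state()['tool_pos'])
p,T=cam('wrist');P=pts(p,T,p['z_map']>0)
Q=P[(abs(P[:,0]-567)<60)&(abs(P[:,1]+253)<40)&(P[:,2]>95)&(P[:,2]<118)]
print(len(Q),Q.mean(0),np.percentile(Q[:,2],95),cv2.fitLine(Q[:,:2].astype(np.float32),2,0,.01,.01).ravel(),Q.min(0),Q.max(0))
E
```

```text
[ 469.9 -232.3  231. ]
cover_bar [(0.7, array([ 565.7, -254.5,  105.3]))]
0.9 ztop 74.03052566502137 rect [ 551.1 -220.9] [114.  141.1] 2.402574062347412 circ [ 548.3 -221.2] 88.2730484008789
cover_hinge [(0.98, array([ 551. , -155.6,   67.1]))]
0.91 ztop 87.17612191768828 rect [ 547.8 -251.6] [107.5  23.2] 16.00636100769043 circ [ 551.  -262.5] 53.74584197998047
cover_pointer [(0.69, array([ 499.3, -288.3,   69.2]))]
0.9 ztop 74.0442421239993 rect [ 551.6 -220.3] [113.  140.1] 2.393411874771118 circ [ 548.4 -220.1] 87.3113021850586
tab_mark [(0.63, array([ 498.5, -273.5,  118.4]))]
0.7 ztop 123.49855951092648 rect [ 494.8 -274. ] [17.1  8.2] 89.92326354980469 circ [ 494.9 -273.9] 8.943062782287598
[-3.14155790e+00 -3.61903461e-03  2.80225903e-04] [ 468.77609483 -232.7310757   233.3088884 ]
1352 [ 568.8399609  -253.5020401   110.17376796] 112.02783478186794 [ 9.9897379e-01  4.5291487e-02  5.6883997e+02 -2.5350204e+02] [ 526.98053576 -259.91794073   96.89610372] [ 607.39627746 -247.32717894  113.11921351]
```

View pics/w8.png

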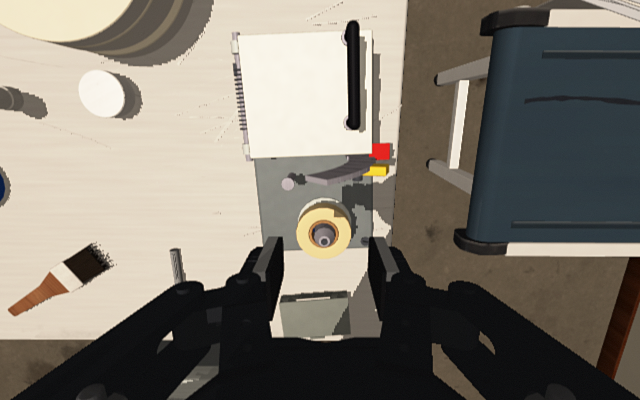

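The view shows the bar at (353,75), the red pointer at (382,151), the yellow tab at (378,170), and the roll seated at (323,228). I'll go above the bar and check its position there.

Request:
servo_tool:
  targets: "0 0 0 0 0 -0.56 0;0.65 0.17 0 0 0 0 0;0.65 0.17 0 0 0 0 0;0.64 0.17 0 0 0 0 0;0 0 0.6 0 0 0 0;0 0 0 0 0 0 0;0 0 0 0 0 0 0"

```text
time: 19.2
tool_pos: [566.3, -253.1, 202.6]
ee_rot: [-3.139, -0.075, 0.004]
contact_force: [-0.5, -0.3, 0.9]
grip_width: 42.8
grasp_force: 0.0
```

```bash
python3 - <<'E'
from h import *
s=state();print(s['ee_rot'],s['tool_pos'])
p,T=cam('wrist');P=pts(p,T,p['z_map']>0)
Q=P[(abs(P[:,0]-567)<60)&(abs(P[:,1]+253)<40)&(P[:,2]>95)&(P[:,2]<118)]
print(len(Q),Q.mean(0),cv2.fitLine(Q[:,:2].astype(np.float32),2,0,.01,.01).ravel(),Q.min(0),Q.max(0))
print('tool coords',(Q.mean(0)-s['tool_pos'])@rot(s['ee_rot']))
for c in ['side','top','wrist']:
    p,T=cam(c)
    hsv=cv2.cvtColor(p['img'],cv2.COLOR_RGB2HSV)
    P=pts(p,T,p['z_map']>0);m=p['z_map']>0
    H=hsv[m]
    for nm,sel in [('yellow',(H[:,0]>22)&(H[:,0]<33)&(H[:,1]>180)&(H[:,2]>90)),('red',((H[:,0]<4)|(H[:,0]>176))&(H[:,1]>180)&(H[:,2]>90))]:
        Q=P[sel];Q=Q[(abs(Q[:,0]-497)<30)&(abs(Q[:,1]+270)<45)&(Q[:,2]>40)]
        if len(Q):
            xd=np.array([-.045,.999]);f=-(Q[:,:2]-[551,-154.1])@xd; z=Q[:,2]-66
            a=np.arctan2(z,f);r=np.hypot(z,f)
            print(c,nm,len(Q),Q.mean(0),'ang',np.percentile(a,[5,50,95]),'r',np.percentile(r,[5,50,95]))
E
```

```text
[-3.13917443 -0.07454513  0.00448741] [ 566.26500994 -253.09698858  202.62126031]
1216 [ 570.85919174 -253.95963142  110.01730756] [ 9.9899578e-01  4.4803888e-02  5.7085919e+02 -2.5395963e+02] [ 528.46067626 -260.34685848   95.00579713] [ 608.42124551 -247.89238992  112.88181375]
tool coords [ 4.8092747   1.22766028 92.58891106]
side red 46 [ 505.18185993 -286.80643983   71.50196269] ang [0.02969315 0.04195303 0.05635776] r [123.98967032 130.88888439 136.96272065]
wrist yellow 118 [ 494.78011294 -274.42596851  121.68625662] ang [0.43486055 0.4422188  0.45209784] r [124.27256702 130.02215871 136.17147098]
wrist red 254 [ 504.62314608 -284.90706436   70.6213677 ] ang [0.02801009 0.03611381 0.04413551] r [121.07262927 128.79096475 136.25941866]
```

Request:
servo_tool:
  targets: "0.04 0.02 0.6 0 0 0 0;0 0 0.6 0 0 0 0;0 0 0.6 0 0 0 0;0 0 0.3 0 0 0 0;0 0 0 0 0 0 0.5"

```text
time: 19.9
tool_pos: [567.9, -253.8, 96.7]
ee_rot: [-3.139, -0.074, 0.006]
contact_force: [-0.4, -0.4, 0.1]
grip_width: 29.6
grasp_force: 0.0
```

Request:
servo_tool:
  targets: "0 0 0 0 0 0 1;0 0 0 0 0 0 1;0 0 0 0 0 0 1;0 0 0 0 0 0 1"
  grip_force: 50

```text
time: 20.3
tool_pos: [570.2, -254.4, 99.7]
ee_rot: [3.14, 0.075, 0.003]
contact_force: [-0.4, 2.4, 3.1]
grip_width: 7.9
grasp_force: 49.1
```

Request:
servo_tool:
  targets: "0 -0.034 -0.079 0 0 0 1;0 -0.037 -0.078 0 0 0 1;0 -0.04 -0.076 0 0 0 1;0 -0.043 -0.075 0 0 0 1;0 -0.046 -0.073 0 0 0 1;0 -0.049 -0.071 0 0 0 1;0 -0.051 -0.069 0 0 0 1;0 -0.054 -0.067 0 0 0 1"

```text
time: 21.1
tool_pos: [569.5, -238.3, 128.5]
ee_rot: [3.138, 0.075, 0.003]
contact_force: [3.2, -5.2, -6.3]
grip_width: 8.5
grasp_force: 48.5
```

Request:
servo_tool:
  targets: "0 0 0 0 0 0 1"

```text
time: 21.2
tool_pos: [569.5, -238.1, 128.8]
ee_rot: [3.138, 0.075, 0.003]
contact_force: [1.8, -5.8, -6.2]
grip_width: 8.2
grasp_force: 48.7
```

```bash
cat > ang.py <<'E'
from h import *
import sys
np.set_printoptions(precision=3,suppress=True)
for c in ['side','top','wrist']:
    p,T=cam(c)
    if c!='top': save(p,c+sys.argv[1])
    for n in ['cover_pointer','tab_mark','cover_bar']:
        for d in spot_point(n,p)[:1]:
            x=w(T,d['xyz']);f=-(x[:2]-[551,-154.1])@np.array([-.045,.999]);a=np.arctan2(x[2]-66,f)
            print(c,n,round(d['score'],2),x,'ang',a-(.3805 if n=='cover_bar' else 0),proj(p,T,x))
    hsv=cv2.cvtColor(p['img'],cv2.COLOR_RGB2HSV);m=p['z_map']>0
    P=pts(p,T,m);H=hsv[m]
    for nm,sel in [('yellow',(H[:,0]>22)&(H[:,0]<33)&(H[:,1]>180)&(H[:,2]>60)),('red',((H[:,0]<4)|(H[:,0]>176))&(H[:,1]>180)&(H[:,2]>60))]:
        Q=P[sel];Q=Q[(abs(Q[:,0]-497)<30)&(abs(Q[:,1]+270)<45)&(Q[:,2]>40)]
        if len(Q):
            f=-(Q[:,:2]-[551,-154.1])@np.array([-.045,.999]);z=Q[:,2]-66;a=np.arctan2(z,f)
            print(c,nm,len(Q),Q.mean(0),'ang',np.percentile(a,[5,50,95]),'r',np.percentile(np.hypot(z,f),[5,50,95]))
E
python3 ang.py a1.png; python3 -c "
import cv2
a=cv2.imread('pics/sidea1.png')[220:320,290:450]
cv2.imwrite('pics/s1.png',cv2.resize(a,None,fx=5,fy=5,interpolation=cv2.INTER_CUBIC))"
```

```text
side cover_pointer 0.86 [ 499.74  -278.109  106.063] ang 0.3183227252389393 [348.792 288.207]
side tab_mark 0.45 [ 494.869 -276.801  110.32 ] ang 0.3536481328661736 [345.942 286.504]
side cover_bar 0.88 [ 566.843 -236.235  136.456] ang 0.3247277816660648 [381.127 253.7  ]
side red 34 [ 506.641 -281.907  110.283] ang [0.328 0.341 0.348] r [125.237 134.424 138.117]
top cover_pointer 0.94 [ 498.048 -275.886  104.83 ] ang 0.3147124835766209 [445.315 212.184]
top tab_mark 0.53 [556.459   5.71   -0.642] ang -2.7456104031874804 [308.831 186.666]
top yellow 20 [ 492.139 -270.177  118.78 ] ang [0.408 0.438 0.456] r [112.567 126.406 136.098]
top red 33 [ 504.872 -277.715  107.402] ang [0.316 0.328 0.342] r [122.487 127.295 134.921]
wrist cover_bar 0.55 [ 566.628 -234.285  132.433] ang 0.3075780305569548 [317.491 267.284]
```

View pics/s1.png

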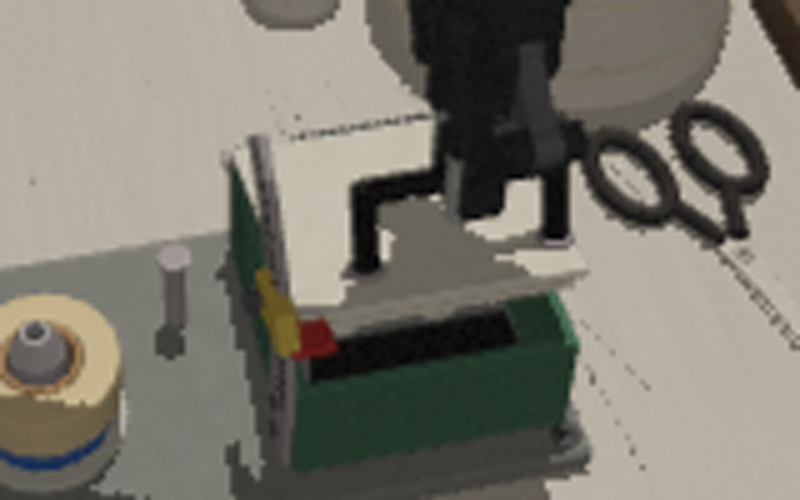

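View pics/wrista1.png

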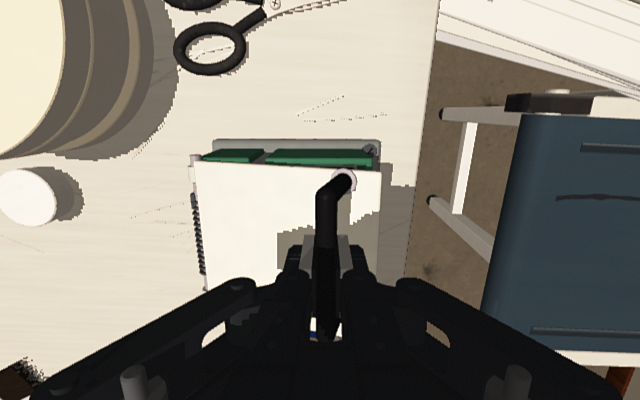

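The pointer stands at crop (315,340), still a little below the middle of the tab, which is near (283,320). I'll measure the yellow tab better.

```bash
python3 - <<'E'
from h import *
np.set_printoptions(precision=3,suppress=True)
p,T=cam('side');hsv=cv2.cvtColor(p['img'],cv2.COLOR_RGB2HSV).astype(int)
H=np.array([[551,-154.1]])
def ana(m):
    Q=pts(p,T,m);f=-(Q[:,:2]-H)@np.array([-.045,.999]);l=-(Q[:,:2]-H)@np.array([.999,.045])
    z=Q[:,2]-66;return np.arctan2(z,f),np.hypot(z,f),l,Q
win=np.zeros((400,640),bool);win[268:298,336:362]=1
for nm,m in [('y',(hsv[...,0]>17)&(hsv[...,0]<36)&(hsv[...,1]>110)&(hsv[...,2]>40)&win),('r',((hsv[...,0]<6)|(hsv[...,0]>174))&(hsv[...,1]>150)&win)]:
    a,r,l,Q=ana(m);v,u=np.nonzero(m&(p['z_map']>0))
    print(nm,len(a))
    for i in np.lexsort((u,v)): print(v[i],u[i],'a%.3f r%.1f l%.1f z%.1f V%d'%(a[i],r[i],l[i],Q[i,2],hsv[v[i],u[i],2]))
# model projections of tab outline and pointer tip for several angles
def P(th,r,l):
    xd=np.array([-.045,.999]);yd=np.array([-.999,-.045]);xy=H[0]-xd*r*np.cos(th)+yd*l
    return proj(p,T,[*xy,66+r*np.sin(th)])
for th in (.30,.32,.35,.38,.41,.44): print(th,'r145',P(th,145,57),'r111',P(th,111,57),'r128',P(th,128,50))
E
```

```text
y 92
273 342 a-0.010 r55.3 l53.1 z65.5 V67
274 341 a0.466 r105.0 l64.3 z113.2 V93
274 342 a0.472 r107.1 l62.9 z114.7 V98
274 343 a0.467 r106.7 l61.0 z114.0 V99
275 341 a0.460 r107.7 l65.0 z113.8 V95
275 342 a0.466 r109.8 l63.5 z115.4 V101
275 343 a0.466 r110.5 l61.8 z115.6 V101
275 344 a0.475 r113.2 l60.5 z117.7 V86
276 341 a0.446 r108.7 l65.3 z112.9 V77
276 342 a0.458 r111.7 l64.0 z115.4 V101
276 343 a0.461 r113.3 l62.5 z116.4 V101
276 344 a0.466 r115.0 l61.0 z117.7 V69
277 341 a0.430 r108.8 l65.5 z111.3 V68
277 342 a0.457 r115.5 l64.8 z117.0 V95
277 343 a0.452 r115.0 l63.0 z116.2 V101
277 344 a0.461 r117.7 l61.7 z118.4 V98
278 342 a0.453 r118.2 l65.4 z117.7 V91
278 343 a0.457 r119.8 l64.0 z118.8 V101
278 344 a0.457 r120.4 l62.3 z119.1 V101
279 342 a0.422 r115.1 l65.1 z113.2 V66
279 343 a0.454 r122.9 l64.7 z119.9 V99
279 344 a0.450 r122.5 l62.8 z119.3 V101
279 345 a0.450 r123.1 l61.2 z119.5 V100
279 346 a0.454 r124.7 l59.7 z120.7 V99
279 347 a0.461 r127.1 l58.4 z122.5 V98
280 342 a0.395 r113.2 l65.0 z109.6 V66
280 343 a0.450 r125.6 l65.3 z120.7 V93
280 344 a0.453 r126.7 l63.7 z121.4
[... 4129 characters left out ...]
24 r137.5 l56.9 z109.8 V104
291 351 a0.328 r138.6 l55.4 z110.6 V96
291 352 a0.321 r137.9 l53.5 z109.5 V69
291 353 a-0.265 r88.1 l38.1 z42.9 V64
291 354 a-0.252 r88.9 l36.4 z43.9 V49
291 355 a-0.259 r89.0 l34.4 z43.2 V40
291 356 a-0.250 r89.6 l32.6 z43.8 V41
0.3 r145 [351.105 295.261] r111 [346.502 283.671] r128 [352.631 288.624]
0.32 r145 [351.013 293.872] r111 [346.428 282.642] r128 [352.554 287.418]
0.35 r145 [350.858 291.742] r111 [346.307 281.067] r128 [352.424 285.572]
0.38 r145 [350.684 289.559] r111 [346.172 279.457] r128 [352.277 283.682]
0.41 r145 [350.491 287.326] r111 [346.024 277.813] r128 [352.114 281.751]
0.44 r145 [350.279 285.045] r111 [345.864 276.137] r128 [351.935 279.78 ]
```

Request:
servo_tool:
  targets: "0 -0.043 -0.049 0 0 0 1;0 -0.043 -0.049 0 0 0 1;0 0 0 0 0 0 1;0 0 0 0 0 0 1"

```text
time: 22.25
tool_pos: [569.3, -234.2, 133.6]
ee_rot: [3.137, 0.075, 0.003]
contact_force: [2.3, -6.1, -3.6]
grip_width: 7.8
grasp_force: 48.8
```

```bash
cat > m.py <<'E'
from h import *
np.set_printoptions(precision=3,suppress=True)
H=np.array([551,-154.1])
for c,win in [('side',(262,298,334,362)),('side',(262,298,334,362)),('top',(200,225,435,460)),('top',(200,225,435,460))]:
    p,T=cam(c);hsv=cv2.cvtColor(p['img'],cv2.COLOR_RGB2HSV).astype(int);W=np.zeros((400,640),bool);W[win[0]:win[1],win[2]:win[3]]=1
    o=[]
    for nm,m in [('y',(hsv[...,0]>17)&(hsv[...,0]<36)&(hsv[...,1]>110)&(hsv[...,2]>40)&W),('r',((hsv[...,0]<6)|(hsv[...,0]>174))&(hsv[...,1]>150)&W)]:
        Q=pts(p,T,m);f=-(Q[:,:2]-H)@np.array([-.045,.999]);l=-(Q[:,:2]-H)@np.array([.999,.045]);z=Q[:,2]-66;a=np.arctan2(z,f);r=np.hypot(z,f)
        k=(r>116)&(r<132)&(a>.1)&((l<64.5) if nm=='y' else True);print(c,nm,k.sum(),np.percentile(a[k],[10,50,90]));o.append(np.median(a[k]))
    print('  diff centre',o[0]-o[1]-.0625+.0117)
save(p,'topm.png')
E
python3 m.py; python3 - <<'E'
from h import *
p,T=cam('side');a=p['img'][240:310,300:400,::-1]
cv2.imwrite('pics/s2.png',cv2.resize(a,None,fx=7,fy=7,interpolation=cv2.INTER_CUBIC))
E
```

```text
side y 14 [0.449 0.454 0.465]
side r 19 [0.391 0.397 0.401]
  diff centre 0.0060810775538105
side y 15 [0.449 0.453 0.459]
side r 19 [0.392 0.397 0.4  ]
  diff centre 0.005204123565873809
top y 17 [0.425 0.444 0.457]
top r 32 [0.371 0.384 0.403]
  diff centre 0.008956805831463422
top y 17 [0.427 0.438 0.46 ]
top r 33 [0.369 0.388 0.405]
  diff centre -0.000473155986514805
```

View pics/s2.png

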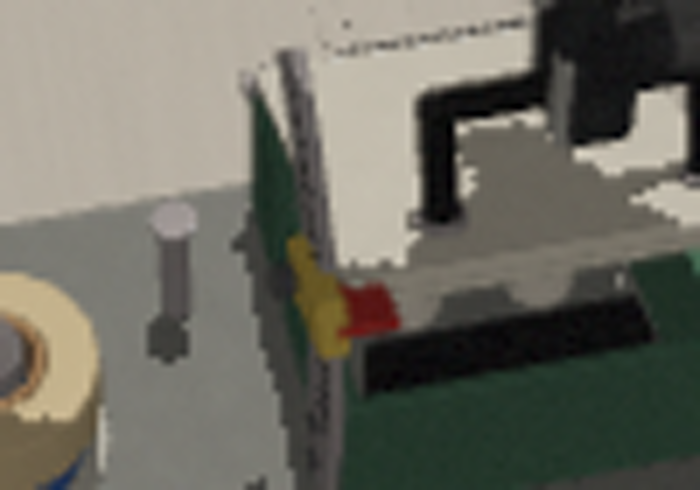

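The red pointer's end, at (372,333), stands level with the middle of the yellow end face, at (330,330). The remaining error is about 0.005 rad, so I'm handing in.

```bash
python3 -c "
from h import *
s=state();print(s['time'],s['tool_pos'],s['contact_force'],s['grip_width']);print(finish_job())"
```

```text
22.5 [ 569.34121293 -234.26211954  133.61089834] [ 1.64749218 -5.67174671 -4.49015388] 7.904853427371903
the job is handed in; nothing more can be done
None
```

I handed the job in at 22.5 s with the blue spacer ring and then the tape roll fully home on the spindle, and the cover held with its pointer within about 0.01 rad of the middle of the tab; the hand-in returned no verdict.

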